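# Unstack the canisters onto their boards

## Task

Set the canisters out: the red-lidded spice jar that stands on the round board is in the wrong place, so move it to the middle of the empty end of the long board, beside the white-lidded jar there, without shifting that one. Take the stack of canisters apart and stand each in the middle of the board of its own shape: round on round, six-sided on six-sided, square on square. Keep every jar and canister upright, and let go of everything.

Things in the scene. Friction and masses are not known exactly. Their poses are not given: they have to be found in the camera images.
- round_canister: Top of the stack at the start: round canister, 40 mm across; aluminium body with a slightly narrower pale wooden lid, 42 mm tall in all (body 36 mm, then a flat 6 mm lid inset by 2.5 to 4 mm). Origin: centre of the underside, z up. Loose, 0.09 to 0.28 kg.
- hex_canister: Middle of the stack: six-sided canister, 52 mm across flats (60 mm over the corners); two of its flats face its own +x and -x, the others follow every 60 degrees; aluminium body with a slightly narrower pale wooden lid, 42 mm tall in all (body 36 mm, then a flat 6 mm lid inset by 2.5 to 4 mm). Origin: centre of the underside, z up. Loose, 0.09 to 0.28 kg.
- square_canister: Bottom of the stack, standing on the table: square canister, 66 x 66 mm, sides square to its own x and y; aluminium body with a slightly narrower pale wooden lid, 42 mm tall in all (body 36 mm, then a flat 6 mm lid inset by 2.5 to 4 mm). Origin: centre of the underside, z up. Loose, 0.09 to 0.28 kg.
- spice_jar: Round glass spice jar with a red screw lid, 45 mm across, 106 mm tall (the lid is the top 20 mm), 0.08 to 0.15 kg, loose; it stands on the round board at the start (similar jars at the far back of the table are only scenery). Origin: centre of the underside, z up.
- other_jar: Round spice jar with a white lid, 47 mm across, 98 mm tall, loose, standing on the long board, 95 mm from the middle of its empty end; it stays there. Origin: centre of the underside, z up.
- round_board: Round medium-brown wooden board lying on the table, fixed, upper face 12 mm above the table. Origin: on the table under its centre. 92 mm across.
- hex_board: Six-sided medium-brown wooden board lying on the table, fixed, upper face 12 mm above the table. Origin: on the table under its centre. 104 mm across flats; two flats face its own +x and -x.
- square_board: Square medium-brown wooden board lying on the table, fixed, upper face 12 mm above the table. Origin: on the table under its centre. 110 x 110 mm, sides square to its own x and y.
- long_board: Long medium-brown wooden board lying on the table, fixed, upper face 12 mm above the table. Origin: on the table under the middle of its empty end, which is where the red-lidded jar goes (not the centre of the board). 90 mm along its own x, 185 mm along its own y, reaching from y = -45 mm to y = +140 mm; the white-lidded jar stands at y = +95 mm.
Not all that is in view belongs to the job. Leave any pink look-alike of the round_canister alone. Leave any yellow look-alike of the square_canister alone.

How it is judged:
By the outcome, as a careful person would: the job done as asked, in the order asked, and still so for the second after the job is handed in, with the robot touching nothing.
It also fails if it takes over 112 s, if anything falls off the work surface, if the arm or the gripper's body presses on something with over 40 N, if the wrist force passes 120 N, or if a joint passes its speed limit or range.

## Robot

A 7-joint arm with a two-finger parallel gripper is mounted at the origin on a cart in front of the work surface, level with it; the furniture and walls round the work are solid. World frame = base frame: x ahead of the robot, y to its left, z up, the work surface at z = 0. Lengths are in mm, angles in rad, forces in N, time in s.
With the tool pointing down it reaches from about 350 to 900 mm from the base axis. Payload 19.9 kg.
Tool frame: the origin (TCP) lies at the very end of the fingers, on their centre line; the grasp point (between the pads) lies 19 mm behind it (grip_depth is the distance from the TCP to the grasp point, in mm); z points along the fingers, y is the line along which they close (so a half turn about z gives the same grasp; the last joint's range is limited). The gripper opens to 85 mm and grips with 20 to 120 N. Pads are 22 mm wide; open, the fingers measure 114 mm over their backs; the gripper's body (76 mm by 85 mm) begins 54 mm behind the grasp point. The pads swing forward as they close: fully open they stand 13 mm farther back than shut.
Start: joints at [1.308, 0.417, -0.01, 1.614, 0.005, 1.111, -0.053], TCP at [137.488, -609.671, 231.26] pointing down, gripper open.
Joint ranges: [-2.81, 2.81], [-0.39, 2.02], [-1.27, 1.25], [0.06, 2.57], [-1.19, 4.33], [0.19, 2], [-2.82, 2.82]. Speed limits (rad/s): [1.89, 1.89, 2.39, 2.39, 3.01, 3.01, 3.01].

## Interface

Orientations are given as a unit quaternion [x, y, z, w].
In Python, from bench import * gives the robot as it stands.
- The arm moves only by the tool carry_out, never from a script. Its argument "motion" is a list of rows, each a list of 3 entries, a list of its own where there are three numbers: the shift along the tool's x, y, z in mm, then the turn about the tool's z in rad, then the finger opening in mm, from 0 to 85.4. A call has 1 to 8 rows; each row shifts and turns the commanded pose from where the row before left it, along the tool's axes as they then stand; what a row does not reach is not made up. A row lasts 1/10 s, in which the tool goes at most 50 mm and 8.59 degrees, less where a joint would pass 70% of its speed; a pose out of reach is approached as far as the arm can. A call is refused whole if a number of a shift passes 50 or a number of a turn 0.15, either way. A call with a gripper value outside its range is refused whole. The fingers move at their own pace and stop on an object; "force" is the grip in N (left out, the last holds). Time passes only in rows, so rows that do not move let the fingers close. It gives the time, the measured TCP pose, the force, the opening and the grip force at its end, in the units of the state.
- get_state(): the state, without advancing time (a new reading comes with each control period).
- read_camera(name): name is "side" or "top"; returns (picture, depth): 400x640x3 uint8, blue, green, red; 400x640 float32, mm along the optical axis (not along the pixel's ray), 0 where there is no reading.
- camera_params(name): a dict with "intrinsics" (3x3 intrinsics, pixels), "dist" ([k1, k2, p1, p2, k3] as OpenCV has them; the pictures are not rectified), "world_from_camera" (4x4, takes a point from camera to world coordinates). Camera axes: x right, y down, z forward; pixel columns grow to the right and rows downward; lengths in mm; the calibration is good to about 2 mm. A picture is of the moment at which its call begins. camera_params takes no time and is no camera call.
- sign_off(): hands the job in; it is judged then, once.
Trained networks look in the newest picture that a camera, given by its name, has taken for a name from the list of things; names that differ only in an ending like _2 or _b are one class to them, and where a whole thing is asked for, a point or a joint stands for the part that bears it (a point fixed in the world has none). Each returns a list of dicts, best first, with "score" (0 to 1); they miss things now and then, are a little off and sometimes report something else, mostly with a low value. They report only what shows in the picture. A call takes as long as a camera call. They do not tell look-alikes from the thing itself.
- masks_of(camera, thing): "mask" (400x640 bool, what is visible of it) and "bbox" ([left, top, right, bottom] in pixels, round what is visible of it).
The state is a dict: "time": time; "joint_pos": joint angles; "joint_vel": joint speeds; "effort": joint torques, N m; "position": TCP position; "eef_rot": TCP orientation; "contact_force": force on the tool from outside, world axes, zero at the start; "ft_torque": the same for the moment, N m; "opening": finger opening in mm; "grip_force": force on a finger pad.
Only numpy, scipy, OpenCV 4.12 (cv2) and the standard library are available. Lean on these libraries where they do the work, as an engineer would, in place of code of your own. Each camera call takes 0.05 s, during which the arm holds its last target. There are 200 camera calls.

## Working session

There is one attempt and no reset: what is moved stays moved. The work goes in short steps, Python scripts to look and compute and a tool call to move; the robot and the scene stay as the last step left them, time stands still between calls to the robot, and variables do not carry over. Pictures are saved under pics/ and viewed, at most 14 in all, crops included, and the job is handed in when it is done.

Besides the shell and the picture viewer there is one more tool, called after "Call:" in YAML: its name, and indented under it one key for each argument. carry_out: Moves the arm, as the interface text tells. Its arguments: {"type":"object","properties":{"motion":{"type":"array"},"force":{"type":"number"}},"required":["motion"]}

```bash
mkdir -p pics
cat > h.py <<'E'
from bench import *
import numpy as np, cv2
def cloud(cam, depth):
    p=camera_params(cam); K=np.array(p["intrinsics"],float); d=np.array(p["dist"],float); T=np.array(p["world_from_camera"],float)
    v,u=np.mgrid[0:400,0:640]
    n=cv2.undistortPoints(np.stack([u.ravel(),v.ravel()],1).astype(np.float64).reshape(-1,1,2),K,d).reshape(400,640,2)
    c=np.dstack([n*depth[...,None],depth])
    w=c@T[:3,:3].T+T[:3,3]; w[depth<=0]=np.nan
    return w
E
python3 - <<'E'
from h import *
s=get_state(); print({k:s[k] for k in("time","position","eef_rot","opening")})
for c in("side","top"):
    im,d=read_camera(c); cv2.imwrite(f"pics/{c}0.png",im); np.save(f"{c}0.npy",d)
    w=cloud(c,d); p=camera_params(c); print(c,np.round(np.array(p["world_from_camera"]),2).tolist(),np.array(p["intrinsics"])[0,0])
    for t in["round_canister","hex_canister","square_canister","spice_jar","other_jar","round_board","hex_board","square_board","long_board"]:
        for m in masks_of(c,t)[:4]:
            if m["score"]<.2: continue
            q=w[m["mask"]]; q=q[~np.isnan(q[:,0])]
            if len(q)==0: continue
            zt=np.percentile(q[:,2],95); top=q[abs(q[:,2]-zt)<4]
            print(t,round(m["score"],2),np.round(m["bbox"]).tolist(),"ztop",round(zt),"ctr",np.round((top.min(0)+top.max(0))/2).tolist(),"mean",np.round(top.mean(0)).tolist(),"ext",np.round(np.ptp(top,0)).tolist())
print(get_state()["time"])
E
```

```text
{'time': 0.0, 'position': array([ 137.38376667, -609.35402647,  230.65659978]), 'eef_rot': array([ 9.93858635e-01,  1.10655499e-01, -1.19890139e-04, -6.00223580e-04]), 'opening': 85.27332637626577}
side [[1.0, 0.06, -0.06, 617.28], [0.08, -0.63, 0.77, -967.75], [0.01, -0.77, -0.63, 834.68], [0.0, 0.0, 0.0, 1.0]] 453.8681604133419
round_canister 0.78 [246.0, 276.0, 265.0, 296.0] ztop 42 ctr [419.0, -297.0, 41.0] mean [419.0, -297.0, 41.0] ext [33.0, 34.0, 5.0]
round_canister 0.64 [293.0, 245.0, 309.0, 271.0] ztop 126 ctr [521.0, -285.0, 125.0] mean [521.0, -286.0, 125.0] ext [32.0, 35.0, 5.0]
hex_canister 0.84 [288.0, 264.0, 313.0, 286.0] ztop 84 ctr [521.0, -291.0, 83.0] mean [521.0, -297.0, 83.0] ext [46.0, 33.0, 7.0]
square_canister 0.78 [284.0, 271.0, 319.0, 298.0] ztop 42 ctr [519.0, -293.0, 41.0] mean [516.0, -304.0, 41.0] ext [68.0, 57.0, 6.0]
spice_jar 0.71 [322.0, 117.0, 332.0, 152.0] ztop 116 ctr [536.0, 309.0, 115.0] mean [535.0, 306.0, 115.0] ext [38.0, 47.0, 6.0]
other_jar 0.69 [361.0, 164.0, 378.0, 200.0] ztop 108 ctr [677.0, 59.0, 107.0] mean [678.0, 57.0, 107.0] ext [3
[... 1892 characters left out ...]
 306.0, 14.0] mean [528.0, 298.0, 13.0] ext [86.0, 84.0, 6.0]
hex_board 0.73 [267.0, 194.0, 301.0, 228.0] ztop 15 ctr [509.0, 76.0, 15.0] mean [509.0, 75.0, 13.0] ext [109.0, 108.0, 7.0]
hex_board 0.34 [381.0, 204.0, 403.0, 224.0] ztop 46 ctr [518.0, -277.0, 45.0] mean [501.0, -274.0, 44.0] ext [57.0, 51.0, 6.0]
square_board 0.95 [312.0, 197.0, 356.0, 238.0] ztop 15 ctr [495.0, -82.0, 15.0] mean [495.0, -82.0, 13.0] ext [140.0, 141.0, 7.0]
square_board 0.44 [199.0, 192.0, 229.0, 217.0] ztop 15 ctr [533.0, 307.0, 14.0] mean [528.0, 298.0, 13.0] ext [86.0, 87.0, 7.0]
long_board 0.89 [277.0, 148.0, 333.0, 178.0] ztop 15 ctr [673.0, 15.0, 15.0] mean [668.0, 1.0, 13.0] ext [102.0, 185.0, 8.0]
1.0
```

Run:
```python
import cv2
a=cv2.imread("pics/top0.png")[130:290,170:460]; b=cv2.imread("pics/side0.png")[90:330,220:460]
cv2.imwrite("pics/t1.png",cv2.resize(a,None,fx=2.75,fy=2.75,interpolation=cv2.INTER_CUBIC)); cv2.imwrite("pics/s1.png",cv2.resize(b,None,fx=2.5,fy=2.5,interpolation=cv2.INTER_CUBIC))
```

```text
(no output)
```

View pics/t1.png

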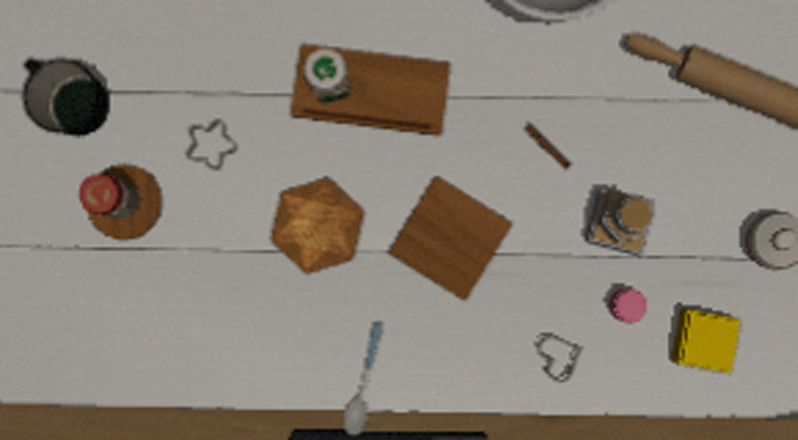

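View pics/s1.png

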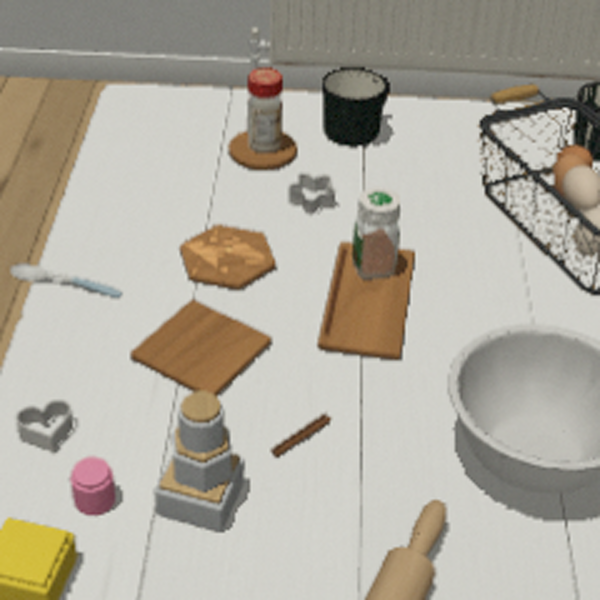

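```bash
cat > fit.py <<'E'
from h import *
from scipy.optimize import least_squares
def ngon(n,r,off=0): a=np.arange(n)*2*np.pi/n+off; return np.c_[np.cos(a),np.sin(a)]*r
def rect(x0,x1,y0,y1): return np.array([[x0,y0],[x1,y0],[x1,y1],[x0,y1]],float)
SH=dict(round_board=(ngon(40,46),0,12,0),hex_board=(ngon(6,52/np.cos(np.pi/6),np.pi/6),0,12,np.pi/3),square_board=(rect(-55,55,-55,55),0,12,np.pi/2),
 long_board=(rect(-45,45,-45,140),0,12,2*np.pi),round_canister=(ngon(40,20),84,120,0),hex_canister=(ngon(6,26/np.cos(np.pi/6),np.pi/6),42,78,np.pi/3),
 square_canister=(rect(-33,33,-33,33),0,36,np.pi/2),spice_jar=(ngon(40,22.5),12,118,0),other_jar=(ngon(40,23.5),12,110,0))
def hull(cam,P,z0,z1,q):
    p=camera_params(cam); T=np.linalg.inv(np.array(p["world_from_camera"],float))
    c,s=np.cos(q[2]),np.sin(q[2]); w=P@np.array([[c,s],[-s,c]])+q[:2]
    X=np.r_[np.c_[w,np.full(len(w),z0)],np.c_[w,np.full(len(w),z1)]]
    uv=cv2.projectPoints(X,cv2.Rodrigues(T[:3,:3])[0],T[:3,3],np.array(p["intrinsics"],float),np.array(p["dist"],float))[0]
    return cv2.convexHull(uv.astype(np.float32))
def fit(data,P,z0,z1,sym,init):
    """data: list of (cam, contour points)"""
    def res(q):
        r=[]
        for cam,ct in data:
            h=hull(cam,P,z0,z1,q); r+=[cv2.pointPolygonTest(h,(float(a),float(b)),True) for a,b in ct]
        return np.array(r)
    best=None
    for y in ([init[2]] if not sym else init[2]+np.linspace(0,sym,4 if sym<6 else 8,endpoint=False)):
        o=least_squares(res,[init[0],init[1],y],loss="soft_l1",f_scale=.5,diff_step=1e-3,x_scale=[1,1,.02])
        if best is None or o.cost<best.cost: best=o
    return best.x,2*best.cost/sum(len(c) for _,c in data)
def contour(mask,excl=None):
    m=cv2.resize(mask.astype(np.float32),None,fx=4,fy=4,interpolation=cv2.INTER_LINEAR)
    cs=max(cv2.findContours((m>.5).astype(np.uint8),cv2.RETR_EXTERNAL,cv2.CHAIN_APPROX_NONE)[0],key=cv2.contourArea)[::4,0]
    p=(cs+.5)/4-.5
    p=p[np.array([True]*len(p))]
    if excl is not None:
        d=cv2.distanceTransform((~excl).astype(np.uint8),cv2.DIST_L2,5)
        p=p[[d[min(399,max(0,int(round(b)))),min(639,max(0,int(round(a))))]>2 for a,b in p]]
    return p
E
python3 - <<'E'
from fit import *
init=dict(round_board=(530,302),hex_board=(510,74),square_board=(495,-83),long_board=(665,-30),round_canister=(521,-284),hex_canister=(521,-285),square_canister=(521,-285),spice_jar=(536,309),other_jar=(680,61))
D={}
for c in("side","top"):
    read_camera(c)
    M={}
    for t in init:
        ms=[m for m in masks_of(c,t) if m["score"]>.2]
        h=hull(c,*SH[t][:3],(*init[t],0)).reshape(-1,2).mean(0)
        ms=[m for m in ms if np.hypot(*(np.array([np.mean(m["bbox"][::2]),np.mean(m["bbox"][1::2])])-h))<12]
        if ms: M[t]=ms[0]["mask"]
    for t,m in M.items():
        ex=np.zeros_like(m)
        for o in {"round_board":["spice_jar"],"long_board":["other_jar"],"hex_canister":["round_canister"],"square_canister":["hex_canister","round_canister"]}.get(t,[]):
            if o in M: ex|=M[o]
        ex[0,0]|=True
        ct=contour(m,ex)
        if len(ct)<8: continue
        D.setdefault(t,[]).append((c,ct))
        if t!="round_canister" or 1: 
            x,cost=fit([(c,ct)],*SH[t],(*init[t],0)); print(c,t,np.round(x[:2],1),round(x[2],3),round(cost,2))
for t in D:
    if len(D[t])==2: x,cost=fit(D[t],*SH[t],(*init[t],0)); print("both",t,np.round(x[:2],1),round(x[2],3),round(cost,2))
E
```

```text
side round_board [533.  310.2] -0.048 0.48
side hex_board [507.7  74.5] 0.178 0.83
side square_board [494.9 -83.8] 1.018 0.53
side long_board [669.4 -27.5] -0.11 0.28
side round_canister [ 520.2 -281.8] 0.0 0.28
side hex_canister [ 519.8 -282.2] 0.257 0.1
side square_canister [ 518.3 -283. ] -0.204 0.16
side spice_jar [535.8 306.1] 0.003 0.27
side other_jar [680.4  59. ] -0.02 0.42
top round_board [533.4 311.6] 0.204 0.16
top hex_board [509.1  77.3] 0.307 0.17
top square_board [496.4 -82.3] 1.031 0.18
top long_board [680.5  62. ] 3.027 0.2
top round_canister [ 522.6 -281.8] 0.0 0.55
top square_canister [ 519.8 -283.6] 1.339 1.32
top spice_jar [536.3 310.3] 0.001 0.1
top other_jar [679.8  63.1] -0.002 0.34
both round_board [533.2 311.3] 0.114 0.31
both hex_board [508.9  77. ] 0.299 0.51
both square_board [496.  -82.7] 1.029 0.38Traceback (most recent call last):
  File "<stdin>", line 23, in <module>
  File "fit.py", line 23, in fit
    o=least_squares(res,[init[0],init[1],y],loss="soft_l1",f_scale=.5,diff_step=1e-3,x_scale=[1,1,.02])
    return func(*args, **kwargs)
    result = trf(
[... 302 characters left out ...]
   loss_function, tr_solver, tr_options, verbose, callback=callback)
    f_new = fun(x_new)
    self._update_fun()
    ~~~~~~~~~~~~~~~~^^
    self.f = self.fun_wrapped(xp_copy(self.x))
             ~~~~~~~~~~~~~~~~^^^^^^^^^^^^^^^^^
    return np.atleast_1d(self.fun(x))
                         ~~~~~~~~^^^
    return self.f(x, *self.args, **self.kwargs)
           ~~~~~~^^^^^^^^^^^^^^^^^^^^^^^^^^^^^^
  File "fit.py", line 19, in res
    h=hull(cam,P,z0,z1,q); r+=[cv2.pointPolygonTest(h,(float(a),float(b)),True) for a,b in ct]
  File "fit.py", line 9, in hull
    p=camera_params(cam); T=np.linalg.inv(np.array(p["world_from_camera"],float))
ValueError: time passes only in moves, steps and waits
```

```bash
cat > plan.py <<'E'
from h import *
import sys, json
def pose():
    s=get_state(); q=s["eef_rot"]; return np.array(s["position"]), 2*np.arctan2(q[1],q[0]), s
def plan(pts, yaw, step=45, start=None):
    """pts world waypoints (x,y,z); yaw goal spread over all rows; prints rows in tool axes"""
    p,psi,s=pose() if start is None else (*start,None)
    P=[p]
    for w in pts:
        w=np.array(w,float); a=P[-1]; n=max(1,int(np.ceil(np.linalg.norm(w-a)/step)))
        P+= [a+(w-a)*k/n for k in range(1,n+1)]
    dy=(yaw-psi+np.pi)%(2*np.pi)-np.pi if abs(yaw-psi)>np.pi else yaw-psi
    n=len(P)-1
    while abs(dy)/n>.145: P.append(P[-1]); n+=1
    t=round(-dy/n,3); rows=[]; cur=p.copy(); y=psi
    for w in P[1:]:
        d=w-cur; c,s_=np.cos(y),np.sin(y)
        sh=[round(float(v)) for v in (c*d[0]+s_*d[1], s_*d[0]-c*d[1], -d[2])]
        rows.append((sh,t)); cur=cur+np.array([c*sh[0]+s_*sh[1], s_*sh[0]-c*sh[1], -sh[2]]); y-=t
    for i in range(0,n,8): print(str(rows[i:i+8]))
    print("end",np.round(cur,1),round(y,3))
E
python3 - <<'E'
from plan import *
plan([(480,-300,230),(536,308,230)],2.6)
E
```

```text
[([37, -21, 0], np.float64(-0.095)), ([38, -17, 0], np.float64(-0.095)), ([40, -13, 0], np.float64(-0.095)), ([41, -10, 0], np.float64(-0.095)), ([41, -5, 1], np.float64(-0.095)), ([42, -2, 0], np.float64(-0.095)), ([42, 3, 0], np.float64(-0.095)), ([42, 6, 0], np.float64(-0.095))]
[([40, 10, 0], np.float64(-0.095)), ([40, 14, 0], np.float64(-0.095)), ([38, 18, 0], np.float64(-0.095)), ([42, -9, 0], np.float64(-0.095)), ([44, -5, 0], np.float64(-0.095)), ([43, -1, 0], np.float64(-0.095)), ([44, 3, 0], np.float64(-0.095)), ([43, 7, 0], np.float64(-0.095))]
[([42, 12, 0], np.float64(-0.095)), ([41, 15, 0], np.float64(-0.095)), ([39, 19, 0], np.float64(-0.095)), ([37, 23, 0], np.float64(-0.095)), ([35, 26, 0], np.float64(-0.095)), ([33, 29, 0], np.float64(-0.095)), ([29, 32, 0], np.float64(-0.095)), ([26, 35, 0], np.float64(-0.095))]
[([23, 38, 0], np.float64(-0.095))]
end [536.1 308.5 230.3] 2.597
```

Call:
carry_out:
  motion:
    - [[37,-21,0],-0.095,85]
    - [[38,-17,0],-0.095,85]
    - [[40,-13,0],-0.095,85]
    - [[41,-10,0],-0.095,85]
    - [[41,-5,1],-0.095,85]
    - [[42,-2,0],-0.095,85]
    - [[42,3,0],-0.095,85]
    - [[42,6,0],-0.095,85]
  force: 40

```text
time: 2.8
position: [388.0, -382.9, 230.5]
eef_rot: [0.881, 0.473, -0.0, 0.0]
contact_force: [1.5, -0.9, -0.1]
opening: 85.0
grip_force: 0.0
```

Call:
carry_out:
  motion:
    - [[40,10,0],-0.095,85]
    - [[40,14,0],-0.095,85]
    - [[38,18,0],-0.095,85]
    - [[42,-9,0],-0.095,85]
    - [[44,-5,0],-0.095,85]
    - [[43,-1,0],-0.095,85]
    - [[44,3,0],-0.095,85]
    - [[43,7,0],-0.095,85]

```text
time: 3.6
position: [499.7, -81.1, 230.5]
eef_rot: [0.643, 0.766, 0.0, 0.0]
contact_force: [0.6, -0.1, 1.1]
opening: 85.2
grip_force: 0.0
```

Call:
carry_out:
  motion:
    - [[42,12,0],-0.095,85]
    - [[41,15,0],-0.095,85]
    - [[39,19,0],-0.095,85]
    - [[37,23,0],-0.095,85]
    - [[35,26,0],-0.095,85]
    - [[33,29,0],-0.095,85]
    - [[29,32,0],-0.095,85]
    - [[0,0,0],0,85]

```text
time: 4.4
position: [526.6, 226.8, 230.5]
eef_rot: [0.354, 0.935, 0.001, -0.001]
contact_force: [-0.7, -0.6, 0.0]
opening: 84.8
grip_force: 0.0
```

Run:
```python
from plan import *
plan([(536,308,230),(536,308,64)],2.6)
```

```text
[([23, 34, 0], np.float64(-0.031)), ([23, 34, 0], np.float64(-0.031)), ([0, 0, 42], np.float64(-0.031)), ([0, 0, 41], np.float64(-0.031)), ([0, 0, 42], np.float64(-0.031)), ([0, 0, 41], np.float64(-0.031))]
end [536.  308.3  64.5] 2.603
```

Call:
carry_out:
  motion:
    - [[23,34,0],-0.09,85]
    - [[23,34,0],-0.09,85]
    - [[0,0,30],0,85]
    - [[0,0,0],0,85]

```text
time: 4.8
position: [534.1, 302.2, 197.2]
eef_rot: [0.273, 0.962, -0.001, -0.002]
contact_force: [0.6, -0.7, -0.7]
opening: 84.9
grip_force: 0.0
```

Run:
```python
from plan import *
print(pose()[:2]); plan([(536,308,64)],2.6,40)
```

```text
(array([534.11543814, 302.16342499, 197.2193518 ]), np.float64(2.587703922084578))
[([0, 1, 33], np.float64(-0.003)), ([1, 2, 34], np.float64(-0.003)), ([0, 1, 33], np.float64(-0.003)), ([0, 2, 33], np.float64(-0.003))]
end [536.4 307.8  64.2] 2.6
```

Call:
carry_out:
  motion:
    - [[0,5,33],0,85]
    - [[1,0,34],0,85]
    - [[0,0,33],0,85]
    - [[0,0,33],0,85]
    - [[0,0,0],0,85]
    - [[0,0,0],0,85]

```text
time: 5.4
position: [537.9, 306.9, 68.7]
eef_rot: [0.275, 0.962, 0.0, 0.0]
contact_force: [0.0, 1.1, 0.2]
opening: 85.1
grip_force: 0.0
```

Call:
carry_out:
  motion:
    - [[0,0,0],0,30]
    - [[0,0,0],0,30]
    - [[0,0,0],0,30]
    - [[0,0,0],0,30]
    - [[0,0,0],0,30]
    - [[0,0,0],0,30]
    - [[0,0,0],0,30]
    - [[0,0,0],0,30]
  force: 40

```text
time: 6.2
position: [538.0, 307.8, 68.6]
eef_rot: [0.274, 0.962, 0.001, 0.001]
contact_force: [1.3, 0.6, 8.0]
opening: 42.9
grip_force: 39.6
```

Run:
```python
from plan import *
plan([(538,307,188),(575,10,188),(669,-32,188)],1.458,42)
```

```text
[([0, 0, -40], np.float64(0.081)), ([0, 0, -40], np.float64(0.081)), ([-1, -1, -39], np.float64(0.081)), ([-29, -22, 0], np.float64(0.081)), ([-32, -20, 0], np.float64(0.081)), ([-33, -18, 0], np.float64(0.081)), ([-34, -15, 0], np.float64(0.081)), ([-36, -12, 0], np.float64(0.081))]
[([-36, -9, 0], np.float64(0.081)), ([-37, -6, 0], np.float64(0.081)), ([-37, -3, 0], np.float64(0.081)), ([-18, 30, 0], np.float64(0.081)), ([-15, 30, 0], np.float64(0.081)), ([-13, 32, 0], np.float64(0.081))]
end [668.8 -31.8 187.6] 1.453
```

Call:
carry_out:
  motion:
    - [[0,0,-40],0.081,30]
    - [[0,0,-40],0.081,30]
    - [[-1,-1,-39],0.081,30]
    - [[-29,-22,0],0.081,30]
    - [[-32,-20,0],0.081,30]
    - [[-33,-18,0],0.081,30]
    - [[-34,-15,0],0.081,30]
    - [[-36,-12,0],0.081,30]

```text
time: 7.0
position: [560.0, 119.1, 186.8]
eef_rot: [0.567, 0.824, 0.0, 0.0]
contact_force: [0.3, 0.9, -1.3]
opening: 43.4
grip_force: 41.2
```

Call:
carry_out:
  motion:
    - [[-36,-9,0],0.081,30]
    - [[-37,-6,0],0.081,30]
    - [[-37,-3,0],0.081,30]
    - [[-18,30,0],0.081,30]
    - [[-15,30,0],0.081,30]
    - [[-13,32,0],0.081,30]
    - [[0,0,0],0,30]
    - [[0,0,0],0,30]

```text
time: 7.8
position: [668.1, -32.2, 186.1]
eef_rot: [0.747, 0.664, -0.0, -0.0]
contact_force: [-0.6, 0.3, -0.9]
opening: 43.3
grip_force: 41.3
```

```bash
python3 - <<'E'
import re
s=open('fit.py').read()
s=s.replace("from scipy","_cp={}\ndef camp(c):\n    if c not in _cp: _cp[c]=camera_params(c)\n    return _cp[c]\nfrom scipy",1).replace("p=camera_params(cam)","p=camp(cam)")
open('fit.py','w').write(s)
E
python3 - <<'E'
from fit import *
from plan import pose
p,psi,s=pose(); print(p,psi,s["opening"],s["contact_force"])
dz=p[2]-68.6
im,_=read_camera("side"); cv2.imwrite("pics/s2.png",cv2.resize(im[60:300,260:480],None,fx=2.5,fy=2.5))
for m in masks_of("side","spice_jar")[:3]:
    print(m["score"],m["bbox"])
    try:
        P=SH["spice_jar"][0]; print(fit([("side",contour(m["mask"]))],P,12+dz,12+dz+70,0,(p[0],p[1],0)))
    except Exception as e: print(e)
E
```

```text
[668.10639121 -32.15961864 186.06701052] 1.4531554196761125 43.28863879880111 [-0.59315698  0.29526524 -0.93701205]
0.8 [365.2, 145.5, 377.3, 187.5]
(array([668.30633893,  -6.45350685,   0.        ]), np.float64(1.6887067341024389))
```

View pics/s2.png

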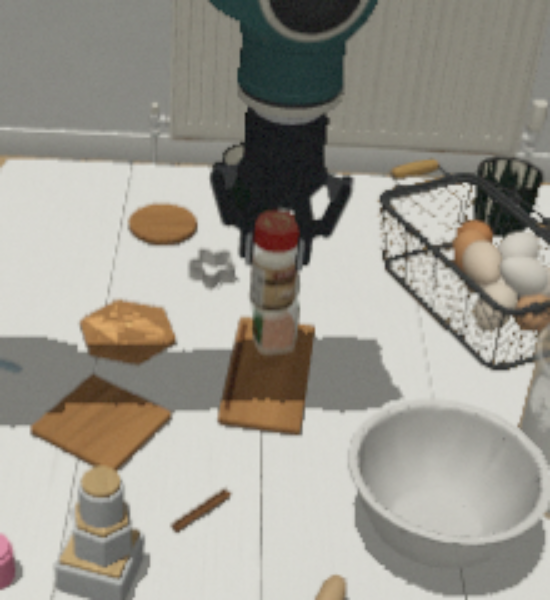

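Run:
```python
from fit import *
from plan import pose
p,psi,s=pose(); dz=p[2]-68.6
read_camera("side")
m=masks_of("side","spice_jar")[0]; ct=contour(m["mask"]); ct=ct[ct[:,1]<168]
print(fit([("side",ct)],SH["spice_jar"][0],12+dz+30,12+dz+106,0,(p[0],p[1],0)))
h=hull("side",SH["spice_jar"][0],12+dz,118+dz,(668,-32,0)).reshape(-1,2); print(h.min(0),h.max(0),ct.min(0),ct.max(0))
```

```text
(array([665.81246733, -35.93134654,   0.        ]), np.float64(0.2879957019419589))
[359.10907 143.33752] [380.2869  188.48445] [360.125 143.625] [378.375 167.625]
```

Call:
carry_out:
  motion:
    - [[0,2,30],0,30]
    - [[0,0,35],0,30]
    - [[0,0,30],0,30]
    - [[0,0,15],0,30]
    - [[0,0,5],0,30]
    - [[0,0,0],0,30]
    - [[0,0,0],0,30]

```text
time: 8.7
position: [670.9, -32.4, 72.9]
eef_rot: [0.748, 0.664, 0.001, 0.001]
contact_force: [0.4, -0.3, -0.6]
opening: 43.8
grip_force: 41.5
```

Call:
carry_out:
  motion:
    - [[0,0,2],0,30]
    - [[0,0,1],0,30]
    - [[0,0,1],0,30]
    - [[0,0,0],0,30]

```text
time: 9.1
position: [670.8, -32.5, 68.6]
eef_rot: [0.748, 0.664, 0.0, 0.001]
contact_force: [-2.0, 0.1, 10.2]
opening: 43.3
grip_force: 40.5
```

Call:
carry_out:
  motion:
    - [[0,0,0],0,50]
    - [[0,0,0],0,60]
    - [[0,0,0],0,75]
    - [[0,0,0],0,85]
    - [[0,0,0],0,85]
    - [[0,0,-15],0,85]
    - [[0,0,-30],0,85]
    - [[0,0,-40],0,85]

```text
time: 9.9
position: [669.4, -32.5, 152.9]
eef_rot: [0.747, 0.664, -0.001, -0.001]
contact_force: [0.8, 0.3, -0.0]
opening: 84.9
grip_force: 0.0
```

Run:
```python
from plan import *
p,psi,s=pose(); print(p,psi)
plan([(660,-80,190),(521.5,-282.5,190)],-0.21+np.pi/2,42)
```

```text
[669.35550592 -32.46061385 152.94303238] 1.4530414098220104
[([-24, -2, -19], np.float64(0.012)), ([-24, -1, -18], np.float64(0.012)), ([-37, -18, 0], np.float64(0.012)), ([-37, -18, 0], np.float64(0.012)), ([-37, -17, 0], np.float64(0.012)), ([-37, -17, 0], np.float64(0.012)), ([-38, -16, 0], np.float64(0.012)), ([-37, -16, 0], np.float64(0.012))]
end [ 521.8 -282.1  189.9] 1.357
```

Call:
carry_out:
  motion:
    - [[0,0,-20],0,85]
    - [[-24,-2,-18],0.012,85]
    - [[-24,-1,0],0.012,85]
    - [[-37,-18,0],0.012,85]
    - [[-37,-18,0],0.012,85]
    - [[-37,-17,0],0.012,85]
    - [[-37,-17,0],0.012,85]
    - [[-38,-16,0],0.012,85]

```text
time: 10.7
position: [544.7, -250.2, 191.6]
eef_rot: [0.775, 0.632, 0.0, 0.0]
contact_force: [0.0, -0.7, 0.1]
opening: 84.9
grip_force: 0.0
```

Call:
carry_out:
  motion:
    - [[-37,-16,0],0.012,85]
    - [[0,0,0],0,85]
    - [[0,0,0],0,85]

```text
time: 11.0
position: [522.4, -282.7, 191.3]
eef_rot: [0.779, 0.627, 0.0, 0.0]
contact_force: [-0.4, 1.6, 0.0]
opening: 84.9
grip_force: 0.0
```

Run:
```python
from fit import *
from plan import *
p,psi,s=pose(); print(p,psi)
plan([(521.4,-281.9,91)],psi,40)
for c in("side","top"):
    im,_=read_camera(c)
    for t,i in(("spice_jar",(669.6,-32.5)),("long_board",(669.6,-32.5)),("other_jar",(680,61))):
        for m in masks_of(c,t)[:2]:
            if m["score"]>.3 and (t!="spice_jar" or 1):
                try:
                    S=SH[t]; print(c,t,m["bbox"],np.round(fit([(c,contour(m["mask"]))],S[0],S[1],S[2],0,(*i,-.11))[0],2))
                except Exception as e: print(e)
```

```text
[ 522.39262846 -282.67093515  191.34032695] 1.355373740558004
[([0, 0, 33], np.float64(-0.0)), ([0, -1, 34], np.float64(-0.0)), ([1, 0, 33], np.float64(-0.0))]
end [ 521.6 -281.5   91.3] 1.355
side spice_jar [360.3, 182.4, 375.7, 222.8] [ 6.7038e+02 -2.6510e+01 -5.8000e-01]
side long_board [345.4, 187.6, 386.1, 231.8] [ 6.700e+02 -2.843e+01 -1.000e-01]
side other_jar [363.0, 166.0, 380.2, 197.5] [ 6.7966e+02  5.2360e+01 -1.6000e-01]
side other_jar [281.9, 272.6, 322.6, 299.6] [ 523.7  -306.8     1.54]
top spice_jar [310.6, 151.4, 324.2, 170.6] [ 6.7187e+02 -2.8010e+01  1.3000e-01]
top spice_jar [276.0, 149.2, 332.8, 180.2] [656.49  11.67  -4.2 ]
top long_board [273.8, 148.1, 334.5, 179.7] [ 6.6934e+02 -3.2950e+01 -1.2000e-01]
top other_jar [279.6, 146.1, 296.0, 165.5] [6.7885e+02 6.2100e+01 6.2000e-01]
```

Run:
```python
from h import *
for c in("top","side"):
    im,d=read_camera(c); w=cloud(c,d)
    for n,cx,cy,z in(("spice",670,-31,118),("other",680,62,110)):
        s=(np.hypot(w[...,0]-cx,w[...,1]-cy)<45)&(abs(w[...,2]-z)<7)
        q=w[s]; (x,y),r=cv2.minEnclosingCircle(q[:,:2].astype(np.float32)); print(c,n,len(q),np.round(q.mean(0),1),round(x,1),round(y,1),round(r,1))
    print([np.round(w[int(v),int(u)]) for u,v in ((318,160),(288,156))] if c=="top" else "")
im,_=read_camera("top"); cv2.imwrite("pics/t3.png",cv2.resize(im[135:195,260:350],None,fx=6,fy=6,interpolation=cv2.INTER_CUBIC))
```

```text
top spice 161 [670.8 -28.1 117.1] 671.1 -28.4 22.4
top other 161 [679.3  62.2 108.7] 679.8 62.9 22.2
[array([662., -32., 120.]), array([676.,  61., 109.])]
side spice 153 [670.9 -33.2 115.3] 671.5 -32.2 23.4
side other 135 [679.3  57.4 106.9] 678.0 58.6 23.7
```

View pics/t3.png

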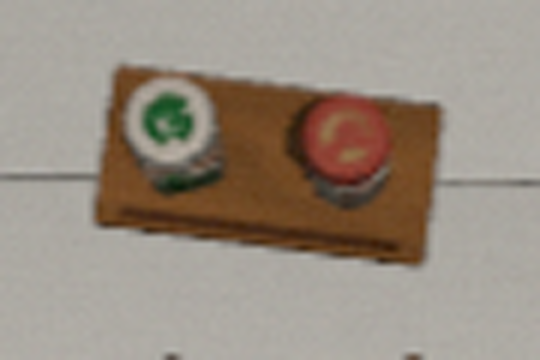

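Call:
carry_out:
  motion:
    - [[0,-1,33],0,85]
    - [[0,0,33],0,85]
    - [[0,0,25],0,85]
    - [[0,0,7],0,85]
    - [[0,0,0],0,85]
    - [[0,0,0],0,85]

```text
time: 12.15
position: [522.3, -282.1, 93.5]
eef_rot: [0.779, 0.628, 0.0, 0.001]
contact_force: [0.2, -0.1, 0.5]
opening: 85.1
grip_force: 0.0
```

Call:
carry_out:
  motion:
    - [[0,0,0],0,55]
    - [[0,0,0],0,48]
    - [[0,0,0],0,44]
    - [[0,0,0],0,30]
    - [[0,0,0],0,30]
    - [[0,0,0],0,30]
    - [[0,0,0],0,30]
  force: 30

```text
time: 12.85
position: [522.1, -282.1, 92.9]
eef_rot: [0.779, 0.628, 0.0, 0.001]
contact_force: [0.2, 0.4, 6.8]
opening: 39.1
grip_force: 30.0
```

Run:
```python
from plan import *
p,psi,s=pose()
plan([(522,-282,165),(550,20,165),(533,310.5,165)],2.6,44)
```

```text
[([0, 0, -36], np.float64(-0.078)), ([0, 0, -36], np.float64(-0.078)), ([43, 1, 0], np.float64(-0.078)), ([43, 5, 0], np.float64(-0.078)), ([43, 9, 0], np.float64(-0.078)), ([42, 11, 0], np.float64(-0.078)), ([41, 15, 0], np.float64(-0.078)), ([39, 18, 0], np.float64(-0.078))]
[([38, 20, 0], np.float64(-0.078)), ([38, 18, 0], np.float64(-0.078)), ([36, 20, 0], np.float64(-0.078)), ([35, 23, 0], np.float64(-0.078)), ([33, 25, 0], np.float64(-0.078)), ([30, 29, 0], np.float64(-0.078)), ([29, 30, 0], np.float64(-0.078)), ([26, 32, 0], np.float64(-0.078))]
end [532.4 310.4 164.9] 2.605
```

Call:
carry_out:
  motion:
    - [[0,0,-36],-0.078,30]
    - [[0,0,-36],-0.078,30]
    - [[43,1,0],-0.078,30]
    - [[43,5,0],-0.078,30]
    - [[43,9,0],-0.078,30]
    - [[42,11,0],-0.078,30]
    - [[41,15,0],-0.078,30]
    - [[39,18,0],-0.078,30]

```text
time: 13.65
position: [545.6, -21.1, 164.3]
eef_rot: [0.547, 0.837, -0.0, -0.0]
contact_force: [1.5, -0.1, -1.1]
opening: 38.9
grip_force: 31.1
```

Call:
carry_out:
  motion:
    - [[38,20,0],-0.078,30]
    - [[38,18,0],-0.078,30]
    - [[36,20,0],-0.078,30]
    - [[35,23,0],-0.078,30]
    - [[33,25,0],-0.078,30]
    - [[30,29,0],-0.078,30]
    - [[29,30,0],-0.078,30]
    - [[26,32,0],-0.078,30]

```text
time: 14.45
position: [531.5, 312.1, 164.2]
eef_rot: [0.264, 0.965, -0.0, -0.0]
contact_force: [0.6, -0.4, -0.3]
opening: 39.1
grip_force: 31.1
```

Call:
carry_out:
  motion:
    - [[0,0,30],0,30]
    - [[0,0,30],0,30]
    - [[0,0,20],0,30]
    - [[0,0,0],0,30]
    - [[0,0,0],0,30]

```text
time: 14.95
position: [531.9, 310.9, 84.8]
eef_rot: [0.265, 0.964, 0.0, -0.0]
contact_force: [0.3, 1.0, -1.1]
opening: 39.1
grip_force: 31.1
```

Run:
```python
from plan import *
p,psi,s=pose(); print(p,psi,s["opening"]); plan([(533,310.5,21)],psi,20)
```

```text
[531.90312905 310.85298971  84.81708001] 2.6048675356381397 39.06054265603348
[([0, 0, 16], np.float64(-0.0)), ([-1, 0, 16], np.float64(-0.0)), ([0, 0, 16], np.float64(-0.0)), ([0, 0, 16], np.float64(-0.0))]
end [532.8 310.3  20.8] 2.605
```

Call:
carry_out:
  motion:
    - [[-1,0,20],0,30]
    - [[0,0,20],0,30]
    - [[0,0,14],0,30]
    - [[0,0,6],0,30]
    - [[0,0,2],0,30]
    - [[0,0,1],0,30]
    - [[0,0,0],0,30]

```text
time: 15.65
position: [533.1, 310.4, 22.0]
eef_rot: [0.265, 0.964, 0.0, 0.0]
contact_force: [-0.4, 0.1, -1.1]
opening: 39.0
grip_force: 31.1
```

Call:
carry_out:
  motion:
    - [[0,0,1],0,30]
    - [[0,0,0],0,30]
    - [[0,0,0],0,30]

```text
time: 15.95
position: [533.1, 310.4, 20.9]
eef_rot: [0.265, 0.964, 0.0, 0.0]
contact_force: [-0.9, -0.9, 7.1]
opening: 39.0
grip_force: 31.6
```

Call:
carry_out:
  motion:
    - [[0,0,0],0,48]
    - [[0,0,0],0,56]
    - [[0,0,0],0,70]
    - [[0,0,0],0,85]
    - [[0,0,0],0,85]
    - [[0,0,-20],0,85]
    - [[0,0,-40],0,85]
    - [[0,0,-45],0,85]

```text
time: 16.75
position: [532.0, 310.1, 127.1]
eef_rot: [0.265, 0.964, -0.0, -0.001]
contact_force: [-0.4, -0.1, -0.1]
opening: 85.0
grip_force: 0.0
```

Run:
```python
from fit import *
from plan import *
p,psi,s=pose(); print(p,psi)
im,d=read_camera("side"); w=cloud("side",d)
# hex lid/body measured from side mask, z 42..78
D=[]
for c in("side","top"):
    read_camera(c)
    for t,sh in(("hex_canister",SH["hex_canister"]),):
        for m in masks_of(c,t)[:2]:
            q=w[m["mask"]] if c=="side" else None
            print(c,round(m["score"],2),np.round(m["bbox"]))
            if m["score"]>.3:
                o=fit([(c,contour(m["mask"]))],*sh,(521,-283,0)); print(np.round(o[0],2),o[1])
plan([(560,20,170),(521.5,-283,150)],0.257+np.pi/3,44)
```

```text
[532.0284495  310.14488304 127.14746712] 2.6054627693353507
side 0.92 [288. 256. 314. 288.]
[ 5.2055e+02 -2.8285e+02  1.7000e-01] 0.11947179612889892
top 0.5 [388. 198. 408. 215.]
[ 5.2138e+02 -2.8164e+02  2.1000e-01] 0.2696392530342351
[([-25, -34, -6], np.float64(0.093)), ([-27, -31, -6], np.float64(0.093)), ([-30, -28, -7], np.float64(0.093)), ([-33, -26, -6], np.float64(0.093)), ([-35, -22, -6], np.float64(0.093)), ([-37, -19, -6], np.float64(0.093)), ([-39, -16, -7], np.float64(0.093)), ([-38, -21, 3], np.float64(0.093))]
[([-40, -18, 3], np.float64(0.093)), ([-41, -14, 3], np.float64(0.093)), ([-43, -10, 3], np.float64(0.093)), ([-43, -6, 3], np.float64(0.093)), ([-43, -2, 2], np.float64(0.093)), ([-44, 3, 3], np.float64(0.093))]
end [ 521.8 -283.1  150.3] 1.303
```

Run:
```python
from plan import *
plan([(560,20,170),(521,-283,150)],1.781,44)
```

```text
[([-25, -34, -6], np.float64(0.059)), ([-26, -32, -6], np.float64(0.059)), ([-28, -30, -7], np.float64(0.059)), ([-30, -29, -6], np.float64(0.059)), ([-32, -27, -6], np.float64(0.059)), ([-33, -25, -6], np.float64(0.059)), ([-35, -23, -7], np.float64(0.059)), ([-32, -30, 3], np.float64(0.059))]
[([-34, -28, 3], np.float64(0.059)), ([-35, -25, 3], np.float64(0.059)), ([-36, -24, 3], np.float64(0.059)), ([-38, -21, 3], np.float64(0.059)), ([-40, -19, 2], np.float64(0.059)), ([-40, -17, 3], np.float64(0.059))]
end [ 521.2 -282.9  150.3] 1.779
```

Call:
carry_out:
  motion:
    - [[-25,-34,-6],0.059,85]
    - [[-26,-32,-6],0.059,85]
    - [[-28,-30,-7],0.059,85]
    - [[-30,-29,-6],0.059,85]
    - [[-32,-27,-6],0.059,85]
    - [[-33,-25,-6],0.059,85]
    - [[-35,-23,-7],0.059,85]
    - [[-32,-30,3],0.059,85]

```text
time: 17.8
position: [554.7, -24.9, 166.9]
eef_rot: [0.484, 0.875, 0.0, 0.0]
contact_force: [0.9, 0.2, -0.3]
opening: 85.4
grip_force: 0.0
```

Call:
carry_out:
  motion:
    - [[-34,-28,3],0.059,85]
    - [[-35,-25,3],0.059,85]
    - [[-36,-24,3],0.059,85]
    - [[-38,-21,3],0.059,85]
    - [[-40,-19,2],0.059,85]
    - [[-40,-17,3],0.059,85]
    - [[0,0,0],0,85]
    - [[0,0,0],0,85]

```text
time: 18.6
position: [520.4, -283.3, 148.4]
eef_rot: [0.63, 0.776, -0.0, -0.001]
contact_force: [-0.1, 0.9, 0.6]
opening: 85.2
grip_force: 0.0
```

Run:
```python
from fit import *
from plan import *
p,psi,s=pose(); print(p,psi); plan([(521,-282.5,51)],1.78,35)
im,d=read_camera("top"); w=cloud("top",d)
for n,cx,cy,z in(("round",533,311,54),):
    s=(np.hypot(w[...,0]-cx,w[...,1]-cy)<45)&(abs(w[...,2]-z)<7); q=w[s]; print(n,len(q),np.round(q.mean(0),1),cv2.minEnclosingCircle(q[:,:2].astype(np.float32)))
for m in masks_of("top","round_canister")[:3]: print(m["score"],m["bbox"],fit([("top",contour(m["mask"]))],SH["round_canister"][0],12,48,0,(533,311,0))[0])
for m in masks_of("top","round_board")[:1]: print(m["score"],m["bbox"],fit([("top",contour(m["mask"]))],*SH["round_board"],(533,311,0))[0])
```

```text
[ 520.38021801 -283.25850879  148.42939333] 1.7773200853982232
[([0, 0, 32], np.float64(-0.001)), ([0, 1, 33], np.float64(-0.001)), ([1, 0, 32], np.float64(-0.001))]
end [ 521.2 -282.1   51.4] 1.78
round 101 [534.  306.9  52.2] ((534.0098876953125, 307.982421875), 19.575847625732422)
0.66 [206.2, 195.6, 220.7, 211.6] [5.34447130e+02 3.08878827e+02 1.66442330e-03]
0.64 [200.9, 190.6, 229.0, 217.5] [ 5.33226589e+02  3.09581110e+02 -3.29350717e-03]
```

Call:
carry_out:
  motion:
    - [[0,0,32],0,85]
    - [[0,0,33],0,85]
    - [[1,0,25],0,85]
    - [[0,0,7],0,85]
    - [[0,0,0],0,85]
    - [[0,0,0],0,85]

```text
time: 19.35
position: [521.7, -281.6, 53.5]
eef_rot: [0.63, 0.777, 0.0, 0.001]
contact_force: [-0.9, -0.3, 1.6]
opening: 84.9
grip_force: 0.0
```

Call:
carry_out:
  motion:
    - [[0,0,0],0,65]
    - [[0,0,0],0,58]
    - [[0,0,0],0,54]
    - [[0,0,0],0,40]
    - [[0,0,0],0,40]
    - [[0,0,0],0,40]
    - [[0,0,0],0,40]
  force: 35

```text
time: 20.05
position: [521.2, -282.0, 53.0]
eef_rot: [0.63, 0.777, -0.0, 0.0]
contact_force: [-3.7, 1.1, 9.7]
opening: 51.1
grip_force: 35.8
```

Run:
```python
from plan import *
plan([(521,-282,125),(508.8,76,125),(508.8,76,45)],1.875,44)
```

```text
[([0, 0, -36], np.float64(-0.007)), ([0, 0, -36], np.float64(-0.007)), ([39, 7, 0], np.float64(-0.007)), ([39, 8, 0], np.float64(-0.007)), ([39, 8, 0], np.float64(-0.007)), ([39, 8, 0], np.float64(-0.007)), ([39, 9, 0], np.float64(-0.007)), ([39, 8, 0], np.float64(-0.007))]
[([39, 10, 0], np.float64(-0.007)), ([38, 9, 0], np.float64(-0.007)), ([39, 9, 0], np.float64(-0.007)), ([0, 0, 40], np.float64(-0.007)), ([0, 0, 40], np.float64(-0.007))]
end [508.3  76.   45. ] 1.87
```

Call:
carry_out:
  motion:
    - [[0,0,-36],-0.007,40]
    - [[0,0,-36],-0.007,40]
    - [[39,7,0],-0.007,40]
    - [[39,8,0],-0.007,40]
    - [[39,8,0],-0.007,40]
    - [[39,8,0],-0.007,40]
    - [[39,9,0],-0.007,40]
    - [[39,8,0],-0.007,40]

```text
time: 20.85
position: [511.8, -41.6, 124.5]
eef_rot: [0.608, 0.794, 0.0, 0.0]
contact_force: [1.4, -0.0, -1.8]
opening: 51.2
grip_force: 38.5
```

Call:
carry_out:
  motion:
    - [[39,10,0],-0.007,40]
    - [[38,9,0],-0.007,40]
    - [[39,9,0],-0.007,40]
    - [[0,0,35],-0.007,40]
    - [[0,0,25],-0.007,40]
    - [[0,0,0],0,40]
    - [[0,0,0],0,40]

```text
time: 21.55
position: [508.1, 76.3, 64.9]
eef_rot: [0.594, 0.804, -0.0, -0.0]
contact_force: [0.8, 0.3, -0.8]
opening: 51.3
grip_force: 38.4
```

Run:
```python
from fit import *
from plan import *
p,psi,s=pose(); print(p,psi,s["opening"]); plan([(508.8,76,24)],1.875,12)
im,_=read_camera("side"); cv2.imwrite("pics/s4.png",cv2.resize(im[140:260,240:400],None,fx=4,fy=4,interpolation=cv2.INTER_CUBIC))
dz=p[2]-53+42
for m in masks_of("side","hex_canister")[:2]: print(m["score"],m["bbox"],fit([("side",contour(m["mask"]))],SH["hex_canister"][0],dz,dz+36,np.pi/3,(p[0],p[1],psi-np.pi/2)))
for m in masks_of("side","hex_board")[:1]: print(m["score"],m["bbox"],fit([("side",contour(m["mask"]))],*SH["hex_board"],(509,76,.3)))
```

```text
[508.05443632  76.30642743  64.85543217] 1.8695902945019385 51.30878615341657
[([0, 0, 10], np.float64(-0.001)), ([0, 0, 10], np.float64(-0.001)), ([0, 0, 11], np.float64(-0.001)), ([-1, 1, 10], np.float64(-0.001))]
end [509.3  75.6  23.9] 1.874
0.53 [304.1, 163.7, 319.9, 187.6] (array([5.07777843e+02, 7.47792192e+01, 1.29422292e-01]), np.float64(0.4937499067783533))
0.66 [290.8, 180.7, 327.8, 205.9] (array([5.07369918e+02, 7.70839563e+01, 2.50398338e-01]), np.float64(0.9598511470774682))
```

View pics/s4.png

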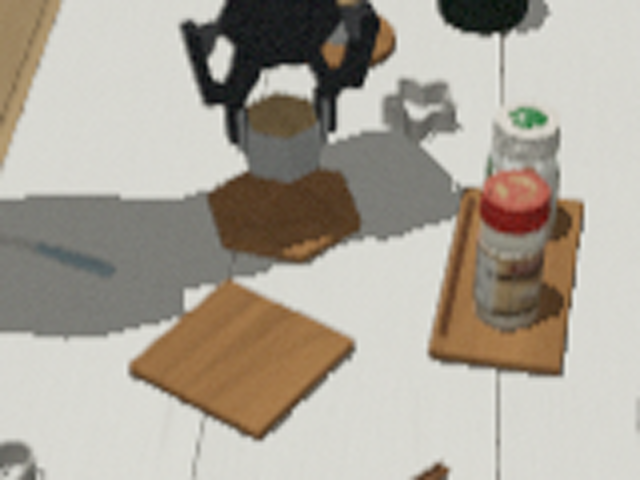

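Call:
carry_out:
  motion:
    - [[0,0,20],0,40]
    - [[0,0,14],0,40]
    - [[0,0,5],0,40]
    - [[0,0,1],0,40]
    - [[0,0,0],0,40]
    - [[0,0,1],0,40]
    - [[0,0,0],0,40]
    - [[0,0,0],0,40]

```text
time: 22.5
position: [508.2, 76.2, 23.6]
eef_rot: [0.594, 0.805, 0.0, 0.0]
contact_force: [0.2, 0.4, -0.8]
opening: 51.1
grip_force: 38.4
```

Call:
carry_out:
  motion:
    - [[0,0,1],0,40]
    - [[0,0,0],0,40]
    - [[0,0,0],0,40]

```text
time: 22.8
position: [508.2, 76.2, 23.0]
eef_rot: [0.594, 0.805, -0.0, 0.0]
contact_force: [-5.3, -2.0, 16.4]
opening: 51.7
grip_force: 40.4
```

Call:
carry_out:
  motion:
    - [[0,0,0],0,58]
    - [[0,0,0],0,66]
    - [[0,0,0],0,75]
    - [[0,0,0],0,85]
    - [[0,0,0],0,85]
    - [[0,0,-20],0,85]
    - [[0,0,-40],0,85]
    - [[0,0,-45],0,85]

```text
time: 23.6
position: [507.1, 76.3, 127.8]
eef_rot: [0.594, 0.805, -0.001, -0.001]
contact_force: [0.9, 0.3, 1.2]
opening: 85.1
grip_force: 0.0
```

Run:
```python
from fit import *
from plan import *
p,psi,s=pose(); print(p,psi)
for c in("side","top"):
    read_camera(c)
    for t,i in(("square_canister",(520,-283,-.21)),("square_board",(496,-83,1.03))):
        for m in masks_of(c,t)[:3]:
            if m["score"]<.3: continue
            b=m["bbox"]; o=fit([(c,contour(m["mask"]))],*SH[t],i); print(c,t,round(m["score"],2),np.round(b),np.round(o[0],2),round(o[1],2))
plan([(520,-283,125)],1.36,44)
```

```text
[507.07966929  76.28042792 127.75604949] 1.8702329546447685
side square_canister 0.63 [212. 296. 252. 333.] [ 381.15 -387.13    1.41] 0.38
side square_canister 0.55 [279. 264. 322. 298.] [ 518.23 -284.11    1.34] 0.23
side square_board 0.88 [272. 209. 326. 250.] [496.21 -82.34   2.61] 0.4
top square_canister 0.93 [384. 200. 404. 222.] [ 5.1939e+02 -2.8387e+02 -2.6000e-01] 0.07
top square_canister 0.61 [414. 241. 443. 265.] [ 379.73 -388.3    -1.74] 0.09
top square_board 0.95 [312. 196. 356. 238.] [497.67 -82.15   1.03] 0.21
[([-39, -10, 0], np.float64(0.057)), ([-39, -9, 0], np.float64(0.057)), ([-39, -6, 1], np.float64(0.057)), ([-40, -3, 0], np.float64(0.057)), ([-40, -2, 0], np.float64(0.057)), ([-40, 1, 0], np.float64(0.057)), ([-39, 3, 0], np.float64(0.057)), ([-40, 5, 0], np.float64(0.057))]
[([-39, 8, 1], np.float64(0.057))]
end [ 519.9 -283.   124.5] 1.357
```

Call:
carry_out:
  motion:
    - [[-39,-10,0],0.06,85]
    - [[-39,-9,0],0.06,85]
    - [[-39,-6,0],0.06,85]
    - [[-40,-3,0],0.06,85]
    - [[-40,-2,0],0.06,85]
    - [[-40,1,0],0.06,85]
    - [[-39,3,0],0.06,85]
    - [[-40,5,0],0.06,85]

```text
time: 24.7
position: [514.6, -244.3, 125.9]
eef_rot: [0.769, 0.64, -0.0, -0.001]
contact_force: [0.6, 0.1, -0.2]
opening: 85.4
grip_force: 0.0
```

Call:
carry_out:
  motion:
    - [[-39,8,0],0.06,85]
    - [[0,0,30],0,85]
    - [[0,0,0],0,85]
    - [[0,0,0],0,85]
    - [[0,0,0],0,85]

```text
time: 25.2
position: [516.7, -281.8, 97.9]
eef_rot: [0.786, 0.618, 0.0, -0.0]
contact_force: [0.1, 0.3, 0.7]
opening: 85.1
grip_force: 0.0
```

Run:
```python
from plan import *
p,psi,s=pose(); print(p,psi); plan([(519.3,-283.5,10)],1.326,30)
```

```text
[ 516.67943054 -281.77175678   97.92787684] 1.3316409430785054
[([0, 1, 29], np.float64(0.002)), ([-1, 1, 30], np.float64(0.002)), ([0, 1, 29], np.float64(0.002))]
end [ 519.4 -283.5    9.9] 1.326
```

Call:
carry_out:
  motion:
    - [[-1,3,20],0.005,85]
    - [[-1,0,25],0,85]
    - [[0,0,25],0,85]
    - [[0,0,12],0,85]
    - [[0,0,5],0,85]
    - [[0,0,0],0,85]
    - [[0,0,0],0,85]

```text
time: 25.9
position: [519.2, -285.7, 11.4]
eef_rot: [0.788, 0.615, 0.0, 0.001]
contact_force: [0.4, 0.1, 0.5]
opening: 84.7
grip_force: 0.0
```

Call:
carry_out:
  motion:
    - [[0,0,0],0,76]
    - [[0,0,0],0,72]
    - [[0,0,0],0,68]
    - [[0,0,0],0,55]
    - [[0,0,0],0,55]
    - [[0,0,0],0,55]
    - [[0,0,0],0,55]
  force: 40

```text
time: 26.6
position: [518.8, -285.6, 10.9]
eef_rot: [0.789, 0.615, 0.0, 0.0]
contact_force: [-1.9, 0.0, 7.6]
opening: 65.5
grip_force: 43.7
```

Run:
```python
from plan import *
p,psi,s=pose(); print(p,psi); plan([(519,-283.5,100),(496.5,-83,100),(496.5,-83,50)],1.035,40)
```

```text
[ 518.81012033 -285.63333966   10.86670177] 1.3248145760918832
[([1, 0, -30], np.float64(0.026)), ([0, 0, -29], np.float64(0.026)), ([1, 0, -30], np.float64(0.026)), ([31, -15, 0], np.float64(0.026)), ([30, -15, 0], np.float64(0.026)), ([29, -15, 0], np.float64(0.026)), ([30, -17, 0], np.float64(0.026)), ([29, -17, 0], np.float64(0.026))]
[([28, -18, 0], np.float64(0.026)), ([0, 0, 25], np.float64(0.026)), ([0, 0, 25], np.float64(0.026))]
end [496.7 -83.   49.9] 1.039
```

Call:
carry_out:
  motion:
    - [[0,0,-30],0.026,55]
    - [[0,0,-29],0.026,55]
    - [[1,0,-30],0.026,55]
    - [[31,-15,0],0.026,55]
    - [[30,-15,0],0.026,55]
    - [[29,-15,0],0.026,55]
    - [[30,-17,0],0.026,55]
    - [[29,-17,0],0.026,55]

```text
time: 27.4
position: [499.6, -115.6, 99.3]
eef_rot: [0.848, 0.529, -0.0, -0.0]
contact_force: [0.7, -0.5, -2.3]
opening: 65.1
grip_force: 47.4
```

Call:
carry_out:
  motion:
    - [[28,-18,0],0.026,55]
    - [[0,0,25],0.026,55]
    - [[0,0,20],0.026,55]
    - [[0,0,0],0,55]
    - [[0,0,0],0,55]
    - [[0,0,0],0,55]

```text
time: 28.0
position: [496.7, -84.0, 55.2]
eef_rot: [0.868, 0.496, 0.0, 0.0]
contact_force: [-0.3, 0.1, -1.6]
opening: 65.5
grip_force: 47.3
```

Run:
```python
from fit import *
from plan import *
p,psi,s=pose(); print(p,psi,s["opening"]); plan([(496.5,-84,24)],1.035,12)
read_camera("side"); dz=p[2]-10.9
for m in masks_of("side","square_canister")[:2]: print(m["score"],m["bbox"],fit([("side",contour(m["mask"]))],SH["square_canister"][0],dz,dz+36,np.pi/2,(p[0],p[1],psi)))
```

```text
[496.69778144 -84.0376106   55.24879253] 1.0390879180774961 65.47293339595613
[([0, 0, 10], np.float64(0.001)), ([0, 0, 11], np.float64(0.001)), ([0, 0, 10], np.float64(0.001))]
end [496.7 -84.   24.2] 1.036
0.96 [279.4, 195.5, 308.7, 224.3] (array([481.66611585, -82.18974127,   1.68601076]), np.float64(1.4343478733977342))
0.7 [212.9, 297.1, 255.7, 336.1] (array([ 393.42123398, -419.10027651,    3.11542093]), np.float64(1.1936620954683201))
```

Call:
carry_out:
  motion:
    - [[0,0,15],0,55]
    - [[0,0,10],0,55]
    - [[0,0,4],0,55]
    - [[0,0,1],0,55]
    - [[0,0,1],0,55]
    - [[0,0,0],0,55]
    - [[0,0,0],0,55]
    - [[0,0,0],0,55]

```text
time: 28.9
position: [496.3, -83.8, 23.5]
eef_rot: [0.868, 0.496, 0.0, 0.0]
contact_force: [-0.2, 0.9, -0.9]
opening: 65.3
grip_force: 47.4
```

Call:
carry_out:
  motion:
    - [[0,0,1],0,55]
    - [[0,0,0],0,55]
    - [[0,0,0],0,55]

```text
time: 29.2
position: [496.3, -83.9, 22.8]
eef_rot: [0.868, 0.496, 0.0, 0.0]
contact_force: [-4.7, 0.1, 12.3]
opening: 65.3
grip_force: 49.1
```

Call:
carry_out:
  motion:
    - [[0,0,0],0,70]
    - [[0,0,0],0,76]
    - [[0,0,0],0,85]
    - [[0,0,0],0,85]
    - [[0,0,0],0,85]
    - [[0,0,-15],0,85]
    - [[0,0,-35],0,85]
    - [[0,0,-45],0,85]

```text
time: 30.0
position: [495.2, -83.4, 118.2]
eef_rot: [0.868, 0.497, -0.001, -0.001]
contact_force: [-0.0, -1.1, 0.6]
opening: 84.6
grip_force: 0.0
```

Run:
```python
from plan import *
p,psi,s=pose(); print(p,psi); plan([(430,-300,200)],psi,42)
```

```text
[495.20969348 -83.40024365 118.24996875] 1.0392761735316796
[([-37, 9, -14], np.float64(-0.0)), ([-36, 9, -13], np.float64(-0.0)), ([-37, 9, -14], np.float64(-0.0)), ([-37, 9, -14], np.float64(-0.0)), ([-36, 9, -13], np.float64(-0.0)), ([-37, 9, -14], np.float64(-0.0))]
end [ 430.3 -300.4  200.2] 1.039
```

Call:
carry_out:
  motion:
    - [[-37,9,-14],0,85]
    - [[-36,9,-13],0,85]
    - [[-37,9,-14],0,85]
    - [[-37,9,-14],0,85]
    - [[-36,9,-13],0,85]
    - [[-37,9,-14],0,85]
    - [[0,0,0],0,85]
    - [[0,0,0],0,85]

```text
time: 30.8
position: [430.9, -301.2, 200.2]
eef_rot: [0.868, 0.496, 0.0, 0.0]
contact_force: [1.1, 1.1, -0.8]
opening: 85.0
grip_force: 0.0
```

Run:
```python
from fit import *
for c in("side","top"):
    im,d=read_camera(c); w=cloud(c,d)
    r=im[90:270,230:430] if c=="side" else im[130:250,180:370]; cv2.imwrite(f"pics/{c}5.png",cv2.resize(r,None,fx=3 if c=="side" else 4,fy=3 if c=="side" else 4,interpolation=cv2.INTER_CUBIC))
    for t,i,z in(("round_canister",(533,310,0),12),("hex_canister",(509,76,.3),12),("square_canister",(496,-83,1.03),12),("spice_jar",(670,-31,0),12),("round_board",(533,310,0),0),("hex_board",(509,76,.3),0),("square_board",(496,-83,1.03),0)):
        S=SH[t]; h=hull(c,S[0],z,z+S[2]-S[1],i).reshape(-1,2).mean(0)
        for m in masks_of(c,t):
            b=m["bbox"]
            if m["score"]>.3 and np.hypot((b[0]+b[2])/2-h[0],(b[1]+b[3])/2-h[1])<8:
                o=fit([(c,contour(m["mask"]))],S[0],z,z+S[2]-S[1],S[3],i); print(c,t,round(m["score"],2),np.round(o[0],2),round(o[1],2)); break
    for n,cx,cy,z in(("round",533,310,54),("hex",509,76,54),("square",496,-83,54),("spice",670,-31,118),("other",680,62,110)):
        s=(np.hypot(w[...,0]-cx,w[...,1]-cy)<50)&(abs(w[...,2]-z)<6); q=w[s]; x=cv2.minAreaRect(q[:,:2].astype(np.float32)); print(c,n,np.round(q.mean(0),1),np.round(x[0],1),np.round(x[1]))
```

```text
side round_canister 0.58 [534.06 305.15   0.  ] 0.36
side hex_canister 0.79 [5.0683e+02 7.5370e+01 4.5000e-01] 0.11
side square_canister 0.94 [495.05 -81.57   1.06] 0.15
side spice_jar 0.81 [670.94 -32.4   -0.  ] 0.33
side round_board 0.8 [530.63 307.88   0.  ] 1.94
side hex_board 0.91 [508.36  79.52   1.29] 2.62
side square_board 0.62 [494.42 -79.23   1.  ] 2.94
side round [532.9 304.7  50.8] [532.2 305.3] [33. 36.]
side hex [507.3  71.   51.4] [506.4  70.8] [49. 46.]
side square [495.4 -86.5  52.9] [496.1 -86.2] [64. 63.]
side spice [670.5 -32.9 115.6] [671.2 -32.6] [43. 43.]
side other [680.   57.3 107.2] [679.6  58.2] [45. 42.]
top round_canister 0.6 [534.47 309.11  -0.  ] 0.08
top hex_canister 0.56 [5.0892e+02 7.7140e+01 3.2000e-01] 0.08
top square_canister 0.82 [495.99 -81.3    1.06] 0.12
top spice_jar 0.52 [ 6.7174e+02 -2.8600e+01  1.0000e-02] 0.3
top hex_board 0.57 [508.68  76.64   1.34] 0.35
top square_board 0.81 [496.95 -83.16   1.04] 0.25
top round [533.9 307.8  53. ] [532.4 307.1] [36. 32.]
top hex [507.7  75.2  52.9] [508.7  76.2] [53. 47.]
top square [496.  -81.5  53. ] [496.5 -82.1] [61. 64.]
top spice [671.  -28.1 117.2] [670.6 -27.2] [41. 40.]
top other [679.3  62.4 108.9] [678.8  62.2] [41. 42.]
```

View pics/side5.png

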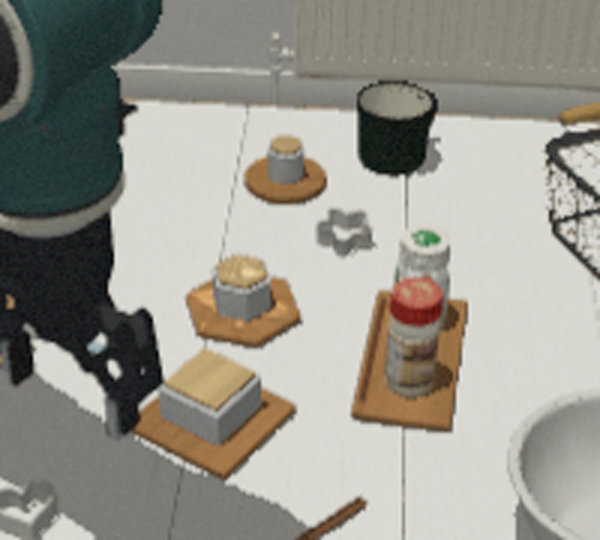

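View pics/top5.png

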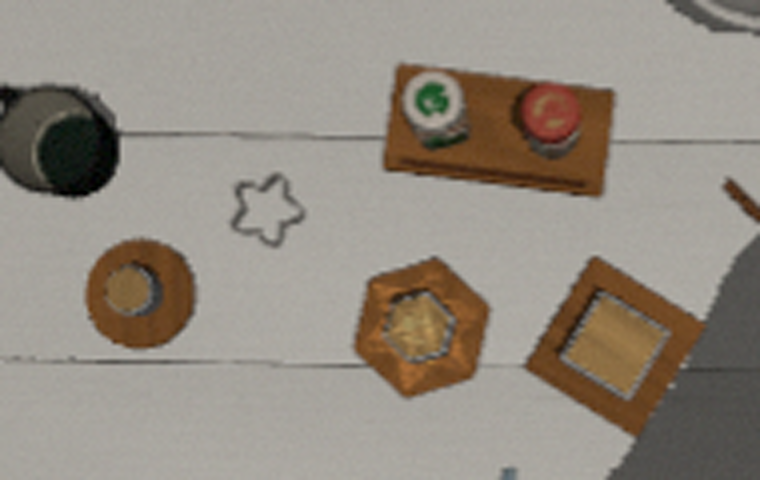

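Both pictures show everything standing upright in the right place. The round canister is on the round board (side 285,160; top 132,290), the hex on the hex board (242,288; 418,326) and the square on the square board (210,395; 615,343). The red-lidded jar is on the empty end (415,335; 550,112), the white-lidded jar is unmoved, and the gripper is clear.

```bash
python3 -c "
from bench import *
print(sign_off())"
```

```text
the job is handed in; nothing more can be done
None
```

The job is handed in: the red-lidded jar stands on the empty end of the long board, about 4 mm off its middle by my measurement, and each canister stands upright within about 3 mm of the middle of its own board, with nothing held and the white-lidded jar unmoved.

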